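# Put the spacer collars away in the hasped chest

## Task

Put every spacer collar that lies on the worktop away in the small wooden chest: flip the hasp up off its staple and well clear, raise the lid until it stands open, and slide the wide collars down over the thick spindle and the narrow ones over the thin spindle, two at most fitting one above the other. Then shut the lid fully and swing the hasp back down over its staple. Do not tip over the glass beaker.

Things in the scene. Friction and masses are not known exactly. Their poses are not given: they have to be found in the camera images.
- chest: wooden chest fixed to the worktop, 160 (x) x 230 (y) mm, walls 110 mm high and 10 mm thick, inner floor 55 mm above the worktop, lid 14 mm thick above the walls; origin at the centre of its underside, x towards its back, y to its left, z up; its front (-x) with hasp and lid knob faces the robot
- lid (a joint): lid hinged along the chest's back top edge; 0 = shut, grows as its front edge rises, stops at 1.95 rad; its stiff hinge holds it wherever it is left (about 5 N at the front edge to move it). Held shut while the hasp is on its staple
- lid_hinge (a point): point on the lid's hinge axis (along the chest's y), at the height of the wall tops, straight behind the lid's knob
- lid_knob (a point): centre of the lid's black ball knob, 24 mm in diameter, on a 10 mm stem that sticks straight forward from the lid's front edge, 62 mm left of the middle; the ball's centre is 36 mm out from the lid's edge, 196 mm forward of and 7 mm above the hinge axis with the lid shut; it turns with the lid (points up with the lid upright)
- hasp (a joint): steel hasp hinged on the lid's front edge 62 mm right of the middle, a slotted strap 30 mm wide; 0 = hanging straight down with the staple through its slot, grows as it swings forward and up (1.57 = sticking straight forward with the lid shut), stops at 2.6 rad; a little friction holds it wherever it is left (1 N at its knob moves it); clear of the staple from about 0.5 rad
- hasp_hinge (a point): middle of the hasp's hinge pin (along the chest's y), 5 mm in front of the lid's front edge, 117 mm above the worktop with the lid shut
- hasp_knob (a point): centre of the hasp's black ball knob, 20 mm in diameter, on an 8 mm stem that slants outward and upward (0.7 rad above straight forward when the hasp hangs down) from the strap's free end, 62 mm along the strap from the hinge pin; the ball's centre is 40 mm along the stem's line from there: 31 mm in front of the pin and 81 mm above the worktop when the hasp hangs down and the lid is shut; turns with hasp and lid
- thick_spindle (a point): foot of the thick upright steel spindle on the chest's inner floor: diameter 38 mm, 46 mm tall, top edge bevelled by 4 mm over the last 6 mm; left of the middle
- thin_spindle (a point): foot of the thin upright steel spindle on the chest's inner floor: diameter 24 mm, 46 mm tall, top edge bevelled by 4 mm over the last 6 mm; right of the middle
- wide_collar_a: plain aluminium spacer collar (short tube), outer diameter 66 mm, bore 44 mm, 26 mm tall, lying flat at the start; origin at the centre of its underside, z along its axis; may be absent. It belongs on the thick spindle
- wide_collar_b: plain aluminium spacer collar (short tube), outer diameter 66 mm, bore 44 mm, 26 mm tall, lying flat at the start; origin at the centre of its underside, z along its axis; may be absent. It belongs on the thick spindle
- narrow_collar_a: plain aluminium spacer collar (short tube), outer diameter 50 mm, bore 30 mm, 26 mm tall, lying flat at the start; origin at the centre of its underside, z along its axis; may be absent. It belongs on the thin spindle
- narrow_collar_b: plain aluminium spacer collar (short tube), outer diameter 50 mm, bore 30 mm, 26 mm tall, lying flat at the start; origin at the centre of its underside, z along its axis; may be absent. It belongs on the thin spindle
- beaker: upright glass beaker with a spout, 78 mm wide, 90 mm tall, loose; origin at the centre of its underside; a bystander
- marker: black marker pen, 136 mm long, 18 mm thick, lying loose beside the collars along its own y; origin below its middle; a bystander
- bench_vice: blue bench vice fixed to the worktop in front of the collars and the chest: 104 mm tall, reaching 40 mm ahead of (world x) and behind its origin, its low foot 66 mm, 75 mm to the left (world y) and 110 mm to the right; origin at worktop height; only in the way
Mind the look-alikes: they are no part of the job. What is shaped like the narrow_collar_a but orange is not meant.

How it is judged (in metres and radians):
On the way, in this order (a step that is already met when the one before it is completed fails the run):
1. the hasp is flipped up off its staple and clear, the lid still shut (value of joint hasp above 1 rad and value of joint lid below 0.08 rad), for 0.2 s.
2. the lid is raised (value of joint lid above 1.2 rad), for 0.2 s.
3. every collar is on its spindle, with the lid still open (horizontal distance between each of wide_collar_a, wide_collar_b and thick_spindle below 0.007 m and z of wide_collar_a in the frame of chest between 0.045 and 0.087 m and angle between each of wide_collar_a, wide_collar_b, narrow_collar_a, narrow_collar_b's own z axis and vertical below 0.15 rad and linear speed of each of wide_collar_a, wide_collar_b, narrow_collar_a, narrow_collar_b below 0.03 m/s and z of wide_collar_b in the frame of chest between 0.045 and 0.087 m and horizontal distance between each of narrow_collar_a, narrow_collar_b and thin_spindle below 0.007 m and z of narrow_collar_a in the frame of chest between 0.045 and 0.087 m and z of narrow_collar_b in the frame of chest between 0.045 and 0.087 m and value of joint lid above 0.8 rad), for 0.2 s.
At the end, for the whole second after the job is handed in: every collar present lies flat on its own spindle (wide on thick, narrow on thin; axis within 7 mm, tilt under 0.15 rad, underside no more than 87 mm above the chest's underside), the lid is shut (under 0.04 rad), the hasp hangs over its staple (under 0.2 rad) and the beaker stands (horizontal distance between each of wide_collar_a, wide_collar_b and thick_spindle below 0.007 m and z of wide_collar_a in the frame of chest between 0.045 and 0.087 m and angle between each of wide_collar_a, wide_collar_b, narrow_collar_a, narrow_collar_b's own z axis and vertical below 0.15 rad and linear speed of each of wide_collar_a, wide_collar_b, narrow_collar_a, narrow_collar_b below 0.03 m/s and z of wide_collar_b in the frame of chest between 0.045 and 0.087 m and horizontal distance between each of narrow_collar_a, narrow_collar_b and thin_spindle below 0.007 m and z of narrow_collar_a in the frame of chest between 0.045 and 0.087 m and z of narrow_collar_b in the frame of chest between 0.045 and 0.087 m and value of joint lid below 0.04 rad and value of joint hasp below 0.2 rad and angle between beaker's own z axis and vertical below 0.3 rad); the robot touches nothing.
It fails at once if the glass beaker is tipped over (angle between beaker's own z axis and vertical above 0.6 rad).
Of wide_collar_a, wide_collar_b, narrow_collar_a, narrow_collar_b only 2 to 4 are there at a start; the rules pass over those that are not, and their reading is None.
At some moment in a run one of wide_collar_a, wide_collar_b, narrow_collar_a, narrow_collar_b may be knocked a few centimetres aside while the robot is not near it.
Once in a run the grip may slacken for a moment while it holds something.
It also fails if it takes over 210 s, if anything falls off the work surface, if the arm or the gripper's body presses on something with over 40 N, if the wrist force passes 120 N, or if a joint passes its speed limit or range.

## Robot

A 6-joint arm with a two-finger parallel gripper is mounted at the origin on the work surface; the furniture and walls round the work are solid. World frame = base frame: x ahead of the robot, y to its left, z up, the work surface at z = 0. Lengths are in m, angles in degrees, forces in N, time in s.
With the tool pointing down it reaches from about 0.4 to 0.825 m from the base axis. Payload 7 kg.
Tool frame: the origin (TCP) lies between the finger pads; the fingertips stand 14 mm ahead of it and the grasp point (between the pads) lies 5 mm behind it; z points along the fingers, y is the line along which they close (so a half turn about z gives the same grasp; the last joint's range is limited). The gripper opens to 88 mm and grips with 3 to 60 N. Pads are 19 mm wide; open, the fingers measure 130 mm over their backs; the gripper's body (78 mm by 193 mm) begins 47 mm behind the grasp point.
Start: joints at [-53.852, 20.546, 0.682, 0, -70.136, -16.507], TCP at [0.227, -0.636, 0.241] pointing down, gripper open.
Joint ranges: [-176.03, 176.03], [-82.01, 121.73], [-58.28, 71.71], [-173.87, 95.51], [-174.79, -0.11], [-173.66, 173.66]. Speed limits (degrees/s): [136.94, 136.94, 172.46, 180, 180, 180].

## Interface

Orientations are given as [roll, pitch, yaw] about the fixed x, y, z axes, in that order (R = Rz(yaw) Ry(pitch) Rx(roll)).
In Python, from plant import status, cams, job gives the robot as it stands. The module is installed in compiled form; this text tells all that it offers.
- The arm moves only by the tool step_arm, never from a script. Its arguments are lists of equal length, an entry for each row: "xyz": the shift along the tool's x, y, z each as a share of 20 cm, from -1 to 1, a list of three; "yaw": the turn about the tool's z as a share of 360 degrees, from -1 to 1; "claw": the closure, from -1 (fully open) to 1 (shut). A call has 1 to 20 rows; each row is the pose to reach, as a shift and turn from the pose commanded when the call began, along the tool's axes at that moment, turning the shorter way round; what a row does not reach only later rows make up. A row lasts 1/12 s, in which the tool goes at most 41.7 mm and 7.16 degrees, less where a joint would pass 70% of its speed; a pose out of reach is approached as far as the arm can. A call with a number of a shift or a turn outside -1 to 1 is refused whole. A call with a gripper value outside its range is refused whole. The fingers move at their own pace and stop on an object; "grip_force" is the grip in N (left out, the last holds). Time passes only in rows, so rows that repeat a pose let the fingers close. It gives the time, the measured TCP pose, the force, the opening and the grip force at its end, in the units of the state.
- status.get_state(): the state, without advancing time (a new reading comes with each control period).
- cams.capture(name): name is "scene" or "top"; returns (picture, depth): 420x560x3 uint8, blue, green, red; 420x560 float32, m along the optical axis (not along the pixel's ray), 0 where there is no reading.
- cams.calibration(name): a dict with "mtx" (3x3 intrinsics, pixels), "D" ([k1, k2, p1, p2, k3] as OpenCV has them; the pictures are not rectified), "camera_from_world" (4x4, takes a point from world to camera coordinates). Camera axes: x right, y down, z forward; pixel columns grow to the right and rows downward; lengths in m; the calibration is good to about 2 mm. A picture is of the moment at which its call begins. calibration takes no time and is no camera call.
- job.close_job(): hands the job in; it is judged then, once.
The state is a dict: "time_s": time; "joints": joint angles; "qd": joint speeds; "joint_torque": joint torques, N m; "tcp_pos": TCP position; "eef_rot": TCP orientation; "contact_force": force on the tool from outside, world axes, zero at the start; "moment": the same for the moment, N m; "gripper_width": finger opening in m; "gripper_force": force on a finger pad.
Only numpy, scipy, OpenCV 4.12 (cv2) and the standard library are available. Lean on these libraries where they do the work, as an engineer would, in place of code of your own. Each camera call takes 0.05 s, during which the arm holds its last target. There are 200 camera calls.

## Working session

There is one attempt and no reset: what is moved stays moved. The work goes in short steps, Python scripts to look and compute and a tool call to move; the robot and the scene stay as the last step left them, time stands still between calls to the robot, and variables do not carry over. Pictures are saved under pics/ and viewed, at most 14 in all, crops included, and the job is handed in when it is done.

Besides the shell and the picture viewer there is one more tool, called after "Request:" in YAML: its name, and indented under it one key for each argument. step_arm: Moves the arm, as the interface text tells. Shift numbers are shares of 20 cm and turn numbers shares of 360 degrees, none past 1 either way. Its arguments: {"type":"object","properties":{"xyz":{"type":"array"},"yaw":{"type":"array"},"claw":{"type":"array"},"grip_force":{"type":"number"}},"required":["xyz","yaw","claw"]}

```bash
mkdir -p pics; cat > h.py <<'E'
import numpy as np, cv2
from plant import status, cams, job
def cap(n,tag):
    p,d=cams.capture(n); cv2.imwrite(f'pics/{tag}.png',p); np.save(f'pics/{tag}_d.npy',d); return p,d
def px2w(n,u,v,z=None,depth=None):
    """pixel -> world, by plane height z or by depth"""
    c=cams.calibration(n); T=np.linalg.inv(np.array(c['camera_from_world']))
    q=cv2.undistortPoints(np.array([[[u,v]]],float),np.array(c['mtx']),np.array(c['D'],float))[0,0]
    r=np.array([q[0],q[1],1.])
    if depth is not None: return T[:3,:3]@(r*depth)+T[:3,3]
    r=T[:3,:3]@r; return T[:3,3]+r*(z-T[2,3])/r[2]
def w2px(n,P):
    c=cams.calibration(n); T=np.array(c['camera_from_world'])
    return cv2.projectPoints(np.array(P,float).reshape(-1,1,3),cv2.Rodrigues(T[:3,:3])[0],T[:3,3],np.array(c['mtx']),np.array(c['D'],float))[0][:,0]
def cloud(n,d):
    c=cams.calibration(n); T=np.linalg.inv(np.array(c['camera_from_world']))
    v,u=np.mgrid[:d.shape[0],:d.shape[1]]
    q=cv2.undistortPoints(np.stack([u,v],-1).reshape(-1,1,2).astype(float),np.array(c['mtx']),np.array(c['D'],float))[:,0]
    P=np.c_[q,np.ones(len(q))]*d.reshape(-1,1)
    W=P@T[:3,:3].T+T[:3,3]; W[d.ravel()==0]=np.nan
    return W.reshape(*d.shape,3)
E
python3 - <<'E'
from h import *
cap('scene','s0');cap('top','t0')
print(status.get_state())
for n in('scene','top'):
    T=np.linalg.inv(np.array(cams.calibration(n)['camera_from_world']));print(n,T.round(3),np.array(cams.calibration(n)['mtx']).round(1))
E
```

```text
{'time_s': 0.1, 'joints': array([-5.38531534e+01,  2.05863146e+01,  6.39185901e-01, -1.61424303e-02,
       -7.01370917e+01, -1.65082089e+01]), 'qd': array([ 0.1304813 , -0.11456905,  0.10000758,  0.12690251, -0.02874939,
       -0.05479037]), 'joint_torque': array([-2.30363294e-03, -5.84160161e+01,  2.93748450e+01,  7.01563329e+00,
        1.00538073e-02, -7.33478873e-05]), 'tcp_pos': array([ 0.2266981 , -0.63534748,  0.2397341 ]), 'eef_rot': array([ 1.79914939e+02, -9.38314915e-03, -1.60366851e+02]), 'contact_force': array([ 0.0660013 , -0.45039047,  0.15617231]), 'moment': array([-0.00833063, -0.04573993, -0.00288818]), 'gripper_force': 0.0, 'gripper_width': 0.08748870321355826}
scene [[ 0.85   0.442 -0.288  0.864]
 [ 0.527 -0.705  0.474 -0.491]
 [ 0.007 -0.555 -0.832  1.152]
 [ 0.     0.     0.     1.   ]] [[479.9   0.  288.4]
 [  0.  479.9 206.9]
 [  0.    0.    1. ]]
top [[-0.024 -0.993  0.115  0.425]
 [-0.999  0.028  0.031  0.091]
 [-0.034 -0.114 -0.993  1.016]
 [ 0.     0.     0.     1.   ]] [[379.3   0.  284.5]
 [  0.  379.3 216. ]
 [  0.    0.    1. ]]
```

View pics/s0.png

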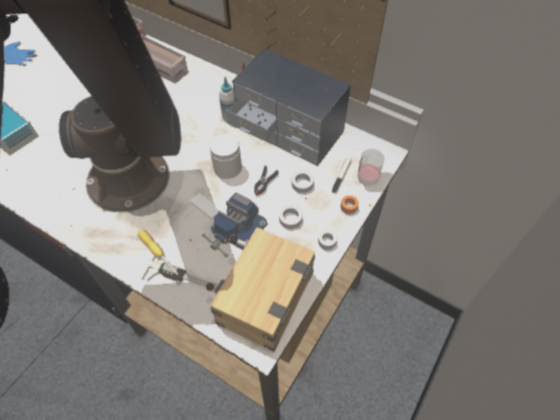

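View pics/t0.png

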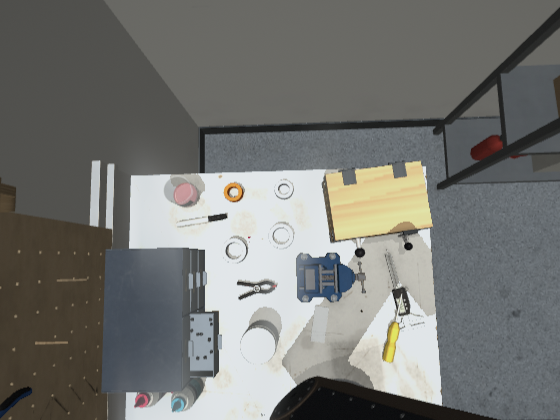

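The scene view shows grey collars near (302,182), (291,217) and (327,240), with the orange look-alike at (349,204). In the top view the collars are at (235,249), (281,235) and (284,189), orange at (233,192) and the beaker at (186,194). The chest has its knobs at (360,252) and (408,240), and the vice is at (322,277). Next I'll fit positions from depth.

```bash
python3 - <<'E'
from h import *
from scipy.optimize import least_squares
for n,t,pts in(('top','t0',[(235,249),(281,235),(284,189),(233,192)]),('scene','s0',[(302,182),(291,217),(327,240),(349,204)])):
    W=cloud(n,np.load(f'pics/{t}_d.npy'))
    c=np.load(f'pics/{t}_d.npy');print(n,'zero frac',(c==0).mean())
    for u,v in pts:
        p=W[v-24:v+25,u-24:u+25].reshape(-1,3); c0=px2w(n,u,v,z=.026)
        m=(abs(p[:,2]-.026)<.007)&(np.hypot(*(p[:,:2]-c0[:2]).T)<.045); q=p[m]
        hull=cv2.convexHull(q[:,:2].astype(np.float32)); (cx,cy),r=cv2.minEnclosingCircle(hull)
        print(u,v,c0.round(3),'n',m.sum(),'z',np.median(q[:,2]).round(4),'c',round(cx,4),round(cy,4),'r',round(r,4),'mean',q[:,:2].mean(0).round(4))
W=cloud('top',np.load('pics/t0_d.npy'))
# lid
m=(abs(W[...,2]-.124)<.008); m[:, :300]=False; m[:140]=False; m[260:]=False;m[:,450:]=False
n,l,s,c=cv2.connectedComponentsWithStats(m.astype(np.uint8));i=1+s[1:,4].argmax();q=W[l==i]
print('lid',cv2.minAreaRect(q[:,:2].astype(np.float32)),np.median(q[:,2]))
for (u,v) in((360,252),(408,240),(186,194),(322,277),(217,217)):
    p=W[v-8:v+9,u-8:u+9].reshape(-1,3);k=np.nanargmax(p[:,2]);print(u,v,p[k].round(3),W[v,u].round(3))
p=cv2.imread('pics/t0.png');cv2.imwrite('pics/t0c.png',cv2.resize(p[150:310,170:440],None,fx=2.9,fy=2.9,interpolation=cv2.INTER_CUBIC))
E
```

```text
top zero frac 0.00413265306122449
235 249 [0.456 0.253 0.026] n 292 z 0.0265 c 0.4522 0.2569 r 0.0328 mean [0.4516 0.2565]
281 235 [0.49  0.132 0.026] n 279 z 0.0269 c 0.4876 0.1335 r 0.0329 mean [0.487  0.1328]
284 189 [0.612 0.121 0.026] n 188 z 0.0266 c 0.6116 0.1235 r 0.0252 mean [0.6111 0.123 ]
233 192 [0.608 0.257 0.026] n 184 z 0.027 c 0.6076 0.2587 r 0.0249 mean [0.607  0.2581]
scene zero frac 0.004085884353741497
302 182 [0.462 0.247 0.026] n 212 z 0.0251 c 0.4571 0.2568 r 0.034 mean [0.4576 0.255 ]
291 217 [0.498 0.126 0.026] n 241 z 0.0253 c 0.4928 0.1333 r 0.0344 mean [0.4921 0.1321]
327 240 [0.619 0.115 0.026] n 170 z 0.0249 c 0.6141 0.1228 r 0.0262 mean [0.6157 0.1227]
349 204 [0.615 0.251 0.026] n 154 z 0.0252 c 0.6111 0.2593 r 0.0267 mean [0.6118 0.2578]
lid ((0.5399099588394165, -0.10500217974185944), (0.21372103691101074, 0.23023733496665955), 6.290358543395996) 0.125273822239504
360 252 [ 0.437 -0.056  0.133] [ 0.439 -0.054  0.129]
408 240 [ 0.483 -0.158  0.126] [ 0.469 -0.203 -0.001]
186 194 [0.583 0.358 0.095] [0.606 0.384 0.025]
322 277 [0.365 0.054 0.109] [0.38  0.031 0.053]
217 217 [0.542 0.296 0.021] [0.543 0.302 0.018]
```

View pics/t0c.png

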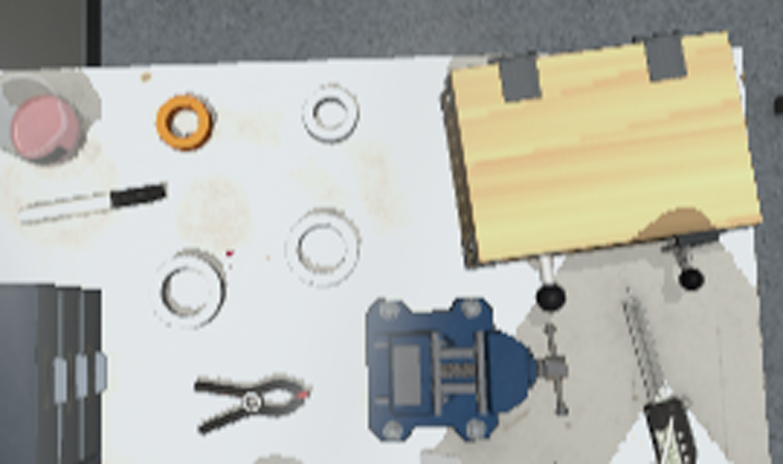

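The crop confirms three grey collars: two wide at crop (192,290) and (323,247), one narrow at (330,112). The knobs are at crop (551,297) for the lid and (691,279) for the hasp. The chest is yawed a few degrees.

```bash
cat >> h.py <<'E'
import json
def setc(x,y,z,yaw): json.dump([x,y,z,yaw],open('cmd.json','w'))
def go(x,y,z,yaw,commit=True):
    """print tool-frame shares from commanded pose to world target"""
    X,Y,Z,W=json.load(open('cmd.json')); a=np.radians(W)
    tx=np.array([np.cos(a),np.sin(a)]); ty=np.array([np.sin(a),-np.cos(a)])
    d=np.array([x-X,y-Y]); s=[d@tx/.2,d@ty/.2,-(z-Z)/.2]
    t=-((yaw-W+180)%360-180)/360
    n=max(np.linalg.norm([x-X,y-Y,z-Z])/.0417,abs(t)*360/7.16)
    print('xyz',[round(v,4) for v in s],'yaw',round(t,4),'rows>=',round(n,1))
E
python3 - <<'E'
from h import *
from scipy.optimize import minimize
setc(.227,-.636,.241,-160.36)
for n,t in(('top','t0'),('scene','s0')):
    im=cv2.imread(f'pics/{t}.png');W=cloud(n,np.load(f'pics/{t}_d.npy'))
    hsv=cv2.cvtColor(im,cv2.COLOR_BGR2HSV)
    box=(abs(W[...,2]-.124)<.007)&(W[...,0]>.44)&(W[...,0]<.70)&(W[...,1]>-.26)&(W[...,1]<.06)
    m=box&(hsv[...,1]>60)
    m=cv2.morphologyEx(m.astype(np.uint8),cv2.MORPH_CLOSE,np.ones((5,5)))
    N,l,s,c=cv2.connectedComponentsWithStats(m);i=1+s[1:,4].argmax();q=W[(l==i)&box]
    def f(a,full=False):
        c_,s_=np.cos(a),np.sin(a);R=np.array([[c_,s_],[-s_,c_]]);p=q[:,:2]@R.T
        lo,hi=np.percentile(p,.5,0),np.percentile(p,99.5,0)
        return (R.T@((lo+hi)/2),hi-lo) if full else np.prod(hi-lo)
    A=np.radians(np.arange(-15,20,.25));a=A[np.argmin([f(x) for x in A])]
    print(n,'yaw',np.degrees(a).round(2),[v.round(4) for v in f(a,True)],np.median(q[:,2]))
    # black balls
    v=im.max(2);
    for nm,c0 in(('lidk',(.437,-.056,.117)),('haspk',(.458,-.176,.081))):
        d=np.linalg.norm(W-np.array(c0),axis=-1);k=(d<.03)&(v<70);p=W[k];
        r=.012 if nm=='lidk' else .010
        z=c0[2]
        sel=p[np.abs(p[:,2]-z)<.016]
        if len(sel)<4: print(nm,len(sel));continue
        x=minimize(lambda x:np.sum(np.clip(np.linalg.norm(sel-x,axis=1)-r,-.006,.006)**2),np.array(c0)-[0,0,.005],method='Nelder-Mead').x
        print(nm,len(sel),x.round(4),'top',sel[:,2].max().round(4),'mean',sel.mean(0).round(4))
E
```

```text
top yaw 6.75 [array([ 0.5594, -0.1022]), array([0.1578, 0.2275])] 0.1252420817908666
lidk 66 [ 0.4375 -0.0546  0.1185] top 0.1327 mean [ 0.4381 -0.0531  0.1272]
haspk 48 [ 0.4506 -0.1774  0.0835] top 0.0944 mean [ 0.4521 -0.1753  0.0901]
scene yaw 6.5 [array([ 0.5641, -0.1047]), array([0.1581, 0.2271])] 0.12373127014531482
lidk 0
haspk 0
```

```bash
python3 - <<'E'
from h import *
go(.33,-.47,.241,-167); setc(.33,-.47,.241,-167)
go(.39,-.32,.241,-173.4); setc(.39,-.32,.241,-173.4)
go(.452,-.1782,.20,-173.4); setc(.452,-.1782,.2,-173.4)
go(.452,-.1782,.079,-173.4)
E
```

```text
xyz [np.float64(-0.764), np.float64(0.6086), -0.0] yaw 0.0184 rows>= 4.7
xyz [np.float64(-0.461), np.float64(0.6633), -0.0] yaw 0.0178 rows>= 3.9
xyz [np.float64(-0.3894), np.float64(0.6687), 0.205] yaw -0.0 rows>= 3.8
xyz [np.float64(0.0), np.float64(0.0), 0.605] yaw -0.0 rows>= 2.9
```

Request:
step_arm:
  xyz:
    - [-0.764,0.6086,0]
    - [-0.764,0.6086,0]
    - [-0.764,0.6086,0]
    - [-0.764,0.6086,0]
    - [-0.764,0.6086,0]
    - [-0.764,0.6086,0]
    - [-0.764,0.6086,0]
  yaw: [0.0184,0.0184,0.0184,0.0184,0.0184,0.0184,0.0184]
  claw: [0,0,0,0,0,0,0]
  grip_force: 10

```text
time_s: 0.68
tcp_pos: [0.3308, -0.4684, 0.2408]
eef_rot: [-180.0, 0.0, -166.8]
contact_force: [-0.1, 0.5, -0.6]
gripper_width: 0.0475
gripper_force: 0.0
```

Request:
step_arm:
  xyz:
    - [-0.461,0.6633,0]
    - [-0.461,0.6633,0]
    - [-0.461,0.6633,0]
    - [-0.461,0.6633,0]
    - [-0.461,0.6633,0]
    - [-0.461,0.6633,0]
  yaw: [0.0178,0.0178,0.0178,0.0178,0.0178,0.0178]
  claw: [0,0,0,0,0,0]

```text
time_s: 1.18
tcp_pos: [0.3904, -0.3188, 0.2407]
eef_rot: [-180.0, 0.0, -173.2]
contact_force: [-0.2, -0.7, -0.0]
gripper_width: 0.0438
gripper_force: 0.0
```

Request:
step_arm:
  xyz:
    - [-0.3894,0.6687,0.205]
    - [-0.3894,0.6687,0.205]
    - [-0.3894,0.6687,0.205]
    - [-0.3894,0.6687,0.205]
    - [-0.3894,0.6687,0.205]
    - [-0.3894,0.6687,0.205]
    - [-0.3894,0.6687,0.205]
    - [-0.3894,0.6687,0.205]
  yaw: [0,0,0,0,0,0,0,0]
  claw: [0,0,0,0,0,0,0,0]

```text
time_s: 1.85
tcp_pos: [0.4515, -0.1793, 0.1997]
eef_rot: [-180.0, -0.0, -173.5]
contact_force: [0.0, -0.1, -0.2]
gripper_width: 0.0438
gripper_force: 0.0
```

Request:
step_arm:
  xyz:
    - [0,0,0.15]
    - [0,0,0.3]
    - [0,0,0.45]
    - [0,0,0.55]
    - [0,0,0.605]
    - [0,0,0.605]
    - [0,0,0.605]
    - [0,0,0.605]
    - [0,0,0.605]
    - [0,0,0.605]
    - [0,0,0.605]
  yaw: [0,0,0,0,0,0,0,0,0,0,0]
  claw: [0,0,0,0,0,0,1,1,1,1,1]
  grip_force: 12

```text
time_s: 2.77
tcp_pos: [0.4524, -0.1776, 0.0794]
eef_rot: [180.0, 0.1, -173.4]
contact_force: [0.8, 4.1, 2.4]
gripper_width: 0.0188
gripper_force: 12.0
```

```bash
python3 - <<'E'
from h import *
setc(.452,-.1782,.079,-173.4)
p,d=cap('scene','s1');cv2.imwrite('pics/s1c.png',cv2.resize(p[190:360,180:340],None,fx=3.5,fy=3.5,interpolation=cv2.INTER_CUBIC))
print(status.get_state()['contact_force'])
E
```

```text
[0.44194041 3.89667448 1.9757649 ]
```

View pics/s1c.png

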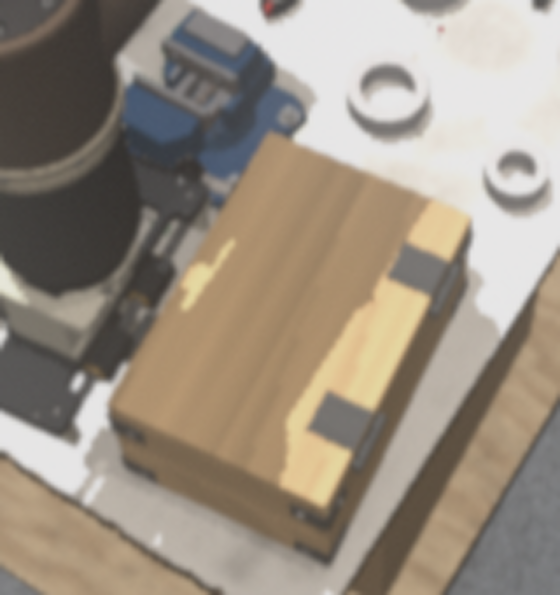

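The gripper is on the hasp knob with a width of 18.8 mm, which fits the 20 mm ball; the lid is shut and the collars are undisturbed. Now I'll swing the hasp up along its arc.

Request:
step_arm:
  xyz:
    - [0.022,0,-0.0215]
    - [0.041,0,-0.046]
    - [0.057,0,-0.073]
    - [0.069,0,-0.1015]
    - [0.077,0,-0.132]
    - [0.082,0,-0.162]
    - [0.082,0,-0.193]
    - [0.0785,0,-0.224]
    - [0.07,0,-0.254]
    - [0.059,0,-0.283]
    - [0.043,0,-0.31]
    - [0.025,0,-0.335]
    - [0.002,0,-0.357]
    - [-0.021,0,-0.376]
    - [-0.021,0,-0.376]
    - [-0.021,0,-0.376]
  yaw: [0,0,0,0,0,0,0,0,0,0,0,0,0,0,0,0]
  claw: [1,1,1,1,1,1,1,1,1,1,1,1,1,1,1,1]

```text
time_s: 4.15
tcp_pos: [0.4556, -0.1773, 0.1542]
eef_rot: [180.0, -0.1, -173.4]
contact_force: [-2.7, 6.5, 3.3]
gripper_width: 0.0186
gripper_force: 12.0
```

Request:
step_arm:
  xyz:
    - [0,0,0]
    - [0,0,0]
    - [0,0,0]
    - [0,0,-0.15]
    - [0,0,-0.35]
    - [0,0,-0.35]
    - [0,0,-0.35]
  yaw: [0,0,0,0,0,0,0]
  claw: [0,0,0,0,0,0,0]

```text
time_s: 4.73
tcp_pos: [0.4575, -0.1779, 0.2263]
eef_rot: [-179.9, 0.3, -173.4]
contact_force: [0.2, -0.2, -1.5]
gripper_width: 0.0439
gripper_force: 0.0
```

```bash
python3 - <<'E'
from h import *
setc(.4562,-.1777,.2242,-173.4)
go(.4392,-.0552,.2242,-173.4)
W=cloud('top',np.load('pics/t0_d.npy'));m=(W[...,2]>.06)&(W[...,2]<.115)&(W[...,0]>.28)&(W[...,0]<.43)&(W[...,1]>-.07)&(W[...,1]<.12)
q=W[m];print('vice high',np.percentile(q,1,0).round(3),np.percentile(q,99,0).round(3))
cap('top','t1');cap('scene','s2')
p=np.hstack([cv2.imread('pics/t1.png')[140:300,310:440],cv2.imread('pics/s2.png')[190:350,190:320]])
cv2.imwrite('pics/c2.png',cv2.resize(p,None,fx=3,fy=3,interpolation=cv2.INTER_CUBIC))
E
```

```text
xyz [np.float64(0.014), np.float64(0.6182), -0.0] yaw -0.0 rows>= 3.0
vice high [ 0.344 -0.068  0.061] [0.411 0.085 0.108]
```

View pics/c2.png

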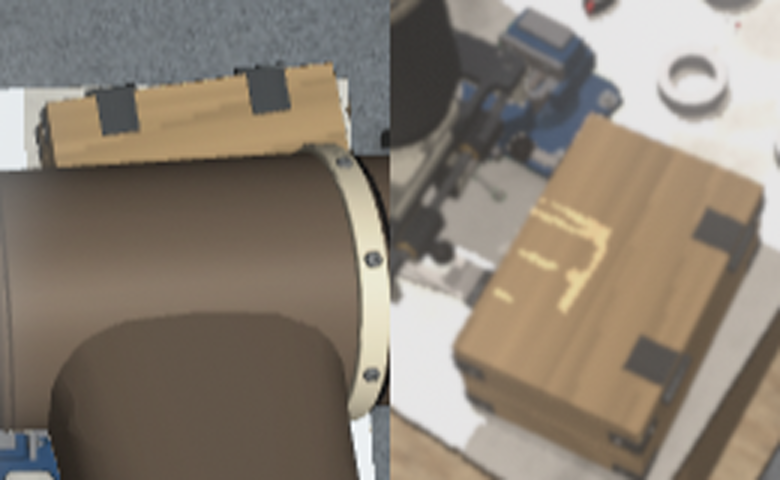

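The right panel shows the hasp raised, strap at (470,285) and ball at (435,250), with the lid shut. Next is the lid knob.

Request:
step_arm:
  xyz:
    - [0.004,0.618,0]
    - [0.004,0.618,0]
    - [0.004,0.618,0]
    - [0.004,0.618,0]
    - [0.004,0.618,0]
    - [0.004,0.618,0.2]
    - [0.004,0.618,0.4]
    - [0.004,0.618,0.5]
    - [0.004,0.618,0.55]
    - [0.004,0.618,0.55]
    - [0.004,0.618,0.55]
    - [0.004,0.618,0.55]
    - [0.004,0.618,0.55]
    - [0.004,0.618,0.55]
    - [0.004,0.618,0.55]
  yaw: [0,0,0,0,0,0,0,0,0,0,0,0,0,0,0]
  claw: [0,0,0,0,0,0,0,0,0,0,1,1,1,1,1]
  grip_force: 25

```text
time_s: 6.08
tcp_pos: [0.4415, -0.0539, 0.1146]
eef_rot: [179.9, 0.1, -173.4]
contact_force: [-1.7, 6.8, 1.0]
gripper_width: 0.0222
gripper_force: 25.0
```

Request:
step_arm:
  xyz:
    - [-0.005,0,-0.0685]
    - [-0.0145,0,-0.136]
    - [-0.029,0,-0.203]
    - [-0.048,0,-0.269]
    - [-0.071,0,-0.333]
    - [-0.099,0,-0.3955]
    - [-0.1315,0,-0.456]
    - [-0.1675,0,-0.514]
    - [-0.208,0,-0.5695]
    - [-0.252,0,-0.6215]
    - [-0.2995,0,-0.671]
    - [-0.3505,0,-0.7165]
    - [-0.4045,0,-0.7585]
    - [-0.461,0,-0.797]
    - [-0.5205,0,-0.831]
    - [-0.5205,0,-0.831]
  yaw: [0,0,0,0,0,0,0,0,0,0,0,0,0,0,0,0]
  claw: [1,1,1,1,1,1,1,1,1,1,1,1,1,1,1,1]

```text
time_s: 7.42
tcp_pos: [0.5455, -0.0421, 0.2818]
eef_rot: [180.0, 0.1, -173.4]
contact_force: [-3.5, 2.8, 7.6]
gripper_width: 0.0222
gripper_force: 25.0
```

Request:
step_arm:
  xyz:
    - [-0.0615,0,-0.03]
    - [-0.125,0,-0.0555]
    - [-0.19,0,-0.077]
    - [-0.2565,0,-0.0935]
    - [-0.324,0,-0.105]
    - [-0.392,0,-0.112]
    - [-0.4605,0,-0.1145]
    - [-0.529,0,-0.112]
    - [-0.597,0,-0.105]
    - [-0.664,0,-0.093]
    - [-0.664,0,-0.093]
    - [-0.664,0,-0.093]
  yaw: [0,0,0,0,0,0,0,0,0,0,0,0]
  claw: [1,1,1,1,1,1,1,1,1,1,1,1]

```text
time_s: 8.42
tcp_pos: [0.6784, -0.0271, 0.3005]
eef_rot: [-180.0, 0.3, -173.4]
contact_force: [4.1, 1.8, 5.0]
gripper_width: 0.0222
gripper_force: 25.0
```

Request:
step_arm:
  xyz:
    - [0,0,0]
    - [0,0,0]
    - [0,0,0]
    - [0,0,-0.1]
    - [0,0,-0.25]
    - [0,0.2,-0.3]
    - [0.2,0.5,-0.3]
    - [0.4,0.8,-0.3]
    - [0.5,1,-0.3]
    - [0.5,1,-0.3]
    - [0.5,1,-0.3]
    - [0.5,1,-0.3]
    - [0.5,1,-0.3]
  yaw: [0,0,0,0,0,0,0,0,0,0,0,0,0]
  claw: [0,0,0,0,0,0,-1,-1,-1,-1,-1,-1,-1]

```text
time_s: 9.5
tcp_pos: [0.5527, 0.1605, 0.3588]
eef_rot: [180.0, -0.0, -173.2]
contact_force: [-0.0, -0.6, -0.2]
gripper_width: 0.0844
gripper_force: 0.0
```

```bash
python3 - <<'E'
from h import *
cap('top','t3');cap('scene','s3');s=status.get_state();print(s['tcp_pos'],s['joints'])
p=np.hstack([cv2.imread('pics/t3.png')[140:300,210:440],cv2.imread('pics/s3.png')[140:300,180:360]])
cv2.imwrite('pics/c3.png',cv2.resize(p,None,fx=1.95,fy=1.95,interpolation=cv2.INTER_CUBIC))
E
```

```text
[0.55374881 0.15932526 0.35844665] [ 3.54944973e+01  8.17581667e+00 -7.33614412e-01  3.54042002e-04
 -8.11230260e+01 -1.18875073e+02]
```

View pics/c3.png

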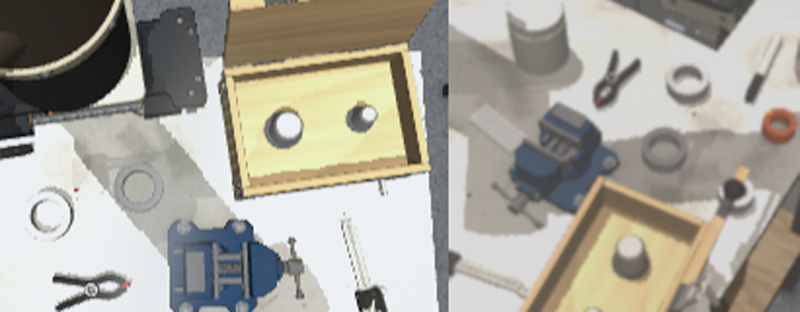

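The lid stands open and out of the way. The top panel shows the thick spindle at (285,127) and the thin one at (362,118), with the collars untouched. Next I'll measure the spindle tops (z = 0.101) and recheck the collars.

```bash
cat >> h.py <<'E'
def blob(W,c,z,tol,R):
    d=np.hypot(W[...,0]-c[0],W[...,1]-c[1]);q=W[(abs(W[...,2]-z)<tol)&(d<R)]
    if len(q)<5: return None
    (cx,cy),r=cv2.minEnclosingCircle(q[:,:2].astype(np.float32));return np.round([cx,cy,r,q[:,0].mean(),q[:,1].mean(),np.median(q[:,2]),len(q)],4)
E
python3 - <<'E'
from h import *
for n,t in(('top','t3'),('scene','s3')):
    W=cloud(n,np.load(f'pics/{t}_d.npy'))
    for c in((.562-.006,-.1035+.05),(.562+.006,-.1035-.05)): print(n,'spin',blob(W,c,.101,.005,.045))
    for c in((.4545,.257),(.49,.1334),(.613,.123)): print(n,'collar',blob(W,c,.026,.006,.045))
E
```

```text
top spin [ 5.548e-01 -5.820e-02  1.880e-02  5.541e-01 -5.770e-02  1.014e-01
  1.710e+02]
top spin [ 5.657e-01 -1.571e-01  1.180e-02  5.650e-01 -1.567e-01  1.011e-01
  6.800e+01]
top collar [4.524e-01 2.573e-01 3.310e-02 4.516e-01 2.565e-01 2.730e-02 2.800e+02]
top collar [4.877e-01 1.334e-01 3.300e-02 4.874e-01 1.331e-01 2.680e-02 2.780e+02]
top collar [5.890e-01 1.312e-01 4.100e-03 5.893e-01 1.307e-01 2.630e-02 7.000e+00]
scene spin [ 5.594e-01 -5.770e-02  1.860e-02  5.594e-01 -5.840e-02  1.005e-01
  1.410e+02]
scene spin [ 5.694e-01 -1.578e-01  1.160e-02  5.703e-01 -1.575e-01  9.940e-02
  6.600e+01]
scene collar [4.560e-01 2.578e-01 3.440e-02 4.572e-01 2.575e-01 2.570e-02 2.030e+02]
scene collar [4.902e-01 1.347e-01 3.480e-02 4.926e-01 1.323e-01 2.520e-02 2.270e+02]
scene collar [6.144e-01 1.231e-01 2.570e-02 6.220e-01 1.220e-01 2.640e-02 9.600e+01]
```

```bash
python3 - <<'E'
from h import *
W=cloud('top',np.load('pics/t0_d.npy'))
q=W[(W[...,2]>.05)&(W[...,0]>.25)&(W[...,0]<.56)&(W[...,1]>.15)&(W[...,1]<.45)]
for lo in np.arange(.25,.56,.03):
    s=q[(q[:,0]>=lo)&(q[:,0]<lo+.03)]
    if len(s): print(round(lo,2),'ymin',s[:,1].min().round(3),'zmax',s[:,2].max().round(3))
setc(.678,-.0285,.3005,-173.4)
X=json.load(open('cmd.json'))
s=status.get_state();setc(*s['tcp_pos'],-173.4);print(s['tcp_pos'])
go(.4895,.1337,.12,-173.4);setc(.4895,.1337,.12,-173.4);go(.4895,.1337,.018,-173.4)
setc(.4895,.1337,.018,-173.4);go(.4895,.1337,.2,-173.4);setc(.4895,.1337,.2,-173.4);go(.557,-.058,.2,-173.4)
E
```

```text
0.25 ymin 0.153 zmax 0.206
0.28 ymin 0.288 zmax 0.205
0.31 ymin 0.339 zmax 0.205
0.34 ymin 0.33 zmax 0.204
0.37 ymin 0.33 zmax 0.205
0.4 ymin 0.339 zmax 0.205
0.43 ymin 0.339 zmax 0.204
0.49 ymin 0.399 zmax 0.638
[0.55374881 0.15932526 0.35844665]
xyz [np.float64(0.3338), np.float64(-0.0904), 1.1922] yaw -0.0 rows>= 6.0
xyz [np.float64(0.0), np.float64(0.0), 0.51] yaw -0.0 rows>= 2.4
xyz [np.float64(0.0), np.float64(0.0), -0.91] yaw -0.0 rows>= 4.4
xyz [np.float64(-0.2251), np.float64(-0.9909), -0.0] yaw -0.0 rows>= 4.9
```

Request:
step_arm:
  xyz:
    - [0.336,-0.091,0.2]
    - [0.336,-0.091,0.4]
    - [0.336,-0.091,0.6]
    - [0.336,-0.091,0.8]
    - [0.336,-0.091,0.97]
    - [0.336,-0.091,0.97]
    - [0.336,-0.091,0.97]
  yaw: [0,0,0,0,0,0,0]
  claw: [-1,-1,-1,-1,-1,-1,-1]

```text
time_s: 10.18
tcp_pos: [0.4872, 0.1313, 0.1604]
eef_rot: [-179.8, -0.4, -173.5]
contact_force: [0.3, -0.1, 0.6]
gripper_width: 0.0882
gripper_force: 0.0
```

Request:
step_arm:
  xyz:
    - [0,0,0.2]
    - [0,0,0.4]
    - [0,0,0.55]
    - [0,0,0.65]
    - [0,0,0.735]
    - [0,0,0.735]
    - [0,0,0.735]
    - [0,0,0.735]
    - [0,0,0.735]
    - [0,0,0.735]
    - [0,0,0.735]
  yaw: [0,0,0,0,0,0,0,0,0,0,0]
  claw: [-1,-1,-1,-1,-1,-1,1,1,1,1,1]
  grip_force: 40

```text
time_s: 11.1
tcp_pos: [0.4902, 0.1344, 0.019]
eef_rot: [179.9, 0.1, -173.4]
contact_force: [-0.5, -1.0, 6.6]
gripper_width: 0.0673
gripper_force: 40.0
```

Request:
step_arm:
  xyz:
    - [0,0,-0.1]
    - [0,0,-0.25]
    - [0,0,-0.45]
    - [0,0,-0.65]
    - [0,0,-0.8]
    - [0,0,-0.91]
    - [0,0,-0.91]
    - [0,0,-0.91]
  yaw: [0,0,0,0,0,0,0,0]
  claw: [1,1,1,1,1,1,1,1]

```text
time_s: 11.77
tcp_pos: [0.4895, 0.1343, 0.2012]
eef_rot: [179.9, 0.2, -173.4]
contact_force: [-0.4, -0.3, -2.7]
gripper_width: 0.0672
gripper_force: 40.0
```

Request:
step_arm:
  xyz:
    - [-0.04,-0.15,0]
    - [-0.08,-0.35,0]
    - [-0.13,-0.55,0]
    - [-0.17,-0.75,0]
    - [-0.205,-0.9,0]
    - [-0.225,-0.991,0]
    - [-0.225,-0.991,0]
    - [-0.225,-0.991,0]
    - [-0.225,-0.991,0]
  yaw: [0,0,0,0,0,0,0,0,0]
  claw: [1,1,1,1,1,1,1,1,1]

```text
time_s: 12.52
tcp_pos: [0.5559, -0.0577, 0.1983]
eef_rot: [180.0, -0.1, -173.4]
contact_force: [0.4, 0.1, -0.8]
gripper_width: 0.0673
gripper_force: 40.0
```

```bash
python3 - <<'E'
from h import *
p,d=cap('scene','s4');cap('top','t4')
s=status.get_state();print(s['tcp_pos'],s['gripper_width'],s['gripper_force'],s['contact_force'])
W=cloud('scene',d);
for z in(.177,.19,.203): print(blob(W,(.557,-.058),z,.006,.05))
for c in((.4545,.257),(.613,.123)): print('collar',blob(W,c,.026,.006,.045))
cv2.imwrite('pics/c4.png',cv2.resize(p[180:330,170:350],None,fx=3,fy=3,interpolation=cv2.INTER_CUBIC))
E
```

```text
[ 0.55622569 -0.05705579  0.19900696] 0.0673429129930199 39.99961551759043 [ 0.71841724  0.40667633 -1.5960088 ]
[ 0.5696 -0.0541  0.0231  0.5802 -0.0563  0.1807  8.    ]
[ 5.693e-01 -5.570e-02  2.450e-02  5.819e-01 -5.970e-02  1.913e-01
  2.800e+01]
[ 5.730e-01 -4.400e-02  3.250e-02  5.794e-01 -4.740e-02  2.042e-01
  8.600e+01]
collar [4.560e-01 2.579e-01 3.490e-02 4.595e-01 2.578e-01 2.550e-02 1.900e+02]
collar [6.157e-01 1.245e-01 2.560e-02 6.221e-01 1.225e-01 2.550e-02 9.300e+01]
```

View pics/c4.png

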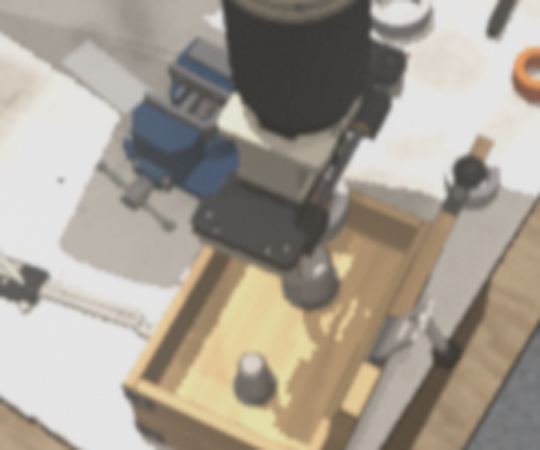

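The view shows the collar held at (335,200), with the thick spindle below it at (310,280). I'll lower it gently and watch the force.

Request:
step_arm:
  xyz:
    - [0,0,0.1]
    - [0,0,0.2]
    - [0,0,0.3]
    - [0,0,0.36]
    - [0,0,0.39]
    - [0,0,0.41]
    - [0,0,0.43]
    - [0,0,0.44]
    - [0,0,0.44]
  yaw: [0,0,0,0,0,0,0,0,0]
  claw: [1,1,1,1,1,1,1,1,1]

```text
time_s: 13.37
tcp_pos: [0.5569, -0.0576, 0.1118]
eef_rot: [180.0, 0.0, -173.4]
contact_force: [-0.7, -0.8, -0.7]
gripper_width: 0.0674
gripper_force: 40.0
```

Request:
step_arm:
  xyz:
    - [0,0,0.03]
    - [0,0,0.06]
    - [0,0,0.09]
    - [0,0,0.12]
    - [0,0,0.15]
    - [0,0,0.175]
    - [0,0,0.175]
  yaw: [0,0,0,0,0,0,0]
  claw: [1,1,1,1,1,1,1]

```text
time_s: 13.95
tcp_pos: [0.556, -0.058, 0.0751]
eef_rot: [-180.0, -0.1, -173.4]
contact_force: [0.1, 0.2, -2.1]
gripper_width: 0.0674
gripper_force: 40.0
```

Request:
step_arm:
  xyz:
    - [0,0,0]
    - [0,0,0]
    - [0,0,0]
    - [0,0,-0.03]
    - [0,0,-0.1]
    - [0,0,-0.25]
    - [0,0,-0.45]
    - [0,0,-0.615]
    - [0,0,-0.615]
    - [0,0,-0.615]
  yaw: [0,0,0,0,0,0,0,0,0,0]
  claw: [-0.65,-0.65,-0.65,-0.65,-0.65,-0.65,-0.65,-0.65,-0.65,-0.65]

```text
time_s: 14.78
tcp_pos: [0.5581, -0.0576, 0.203]
eef_rot: [180.0, 0.4, -173.4]
contact_force: [-0.3, 0.6, -0.9]
gripper_width: 0.0721
gripper_force: 0.0
```

```bash
python3 - <<'E'
from h import *
_,d=cap('scene','s5');W=cloud('scene',d)
print('placed',blob(W,(.557,-.058),.081,.006,.04),blob(W,(.557,-.058),.101,.006,.04))
for c in((.4545,.257),(.613,.123)): print('collar',blob(W,c,.026,.006,.045))
setc(.557,-.058,.2,-173.4)
go(.52,.10,.2,-173.4);setc(.52,.10,.2,-173.4);go(.4545,.257,.15,-173.4)
E
```

```text
placed [ 5.587e-01 -5.840e-02  3.340e-02  5.679e-01 -6.530e-02  8.010e-02
  2.290e+02] [ 5.619e-01 -5.750e-02  1.750e-02  5.662e-01 -5.820e-02  9.980e-02
  7.800e+01]
collar [4.556e-01 2.563e-01 3.500e-02 4.594e-01 2.579e-01 2.550e-02 1.860e+02]
collar [6.153e-01 1.231e-01 2.600e-02 6.215e-01 1.215e-01 2.570e-02 9.300e+01]
xyz [np.float64(0.093), np.float64(0.806), -0.0] yaw -0.0 rows>= 3.9
xyz [np.float64(0.2351), np.float64(0.8174), 0.25] yaw -0.0 rows>= 4.3
```

```bash
python3 - <<'E'
from h import *
setc(.557,-.058,.2,-173.4)
go(.52,.10,.2,-136);setc(.52,.10,.2,-136);go(.4545,.257,.15,-98.4);setc(.4545,.257,.15,-98.4);go(.4545,.257,.018,-98.4)
setc(.4545,.257,.2,-98.4);go(.50,.11,.2,-136);setc(.50,.11,.2,-136);go(.557,-.058,.2,-173.4)
E
```

```text
xyz [np.float64(0.093), np.float64(0.806), -0.0] yaw -0.1039 rows>= 5.2
xyz [np.float64(-0.3097), np.float64(0.7922), 0.25] yaw -0.1044 rows>= 5.3
xyz [np.float64(0.0), np.float64(0.0), 0.66] yaw -0.0 rows>= 3.2
xyz [np.float64(0.6939), np.float64(-0.3324), -0.0] yaw 0.1044 rows>= 5.3
xyz [np.float64(0.3785), np.float64(-0.8022), -0.0] yaw 0.1039 rows>= 5.2
```

Request:
step_arm:
  xyz:
    - [0.093,0.806,0]
    - [0.093,0.806,0]
    - [0.093,0.806,0]
    - [0.093,0.806,0]
    - [0.093,0.806,0]
    - [0.093,0.806,0]
    - [0.093,0.806,0]
    - [0.093,0.806,0]
  yaw: [-0.1039,-0.1039,-0.1039,-0.1039,-0.1039,-0.1039,-0.1039,-0.1039]
  claw: [-1,-1,-1,-1,-1,-1,-1,-1]

```text
time_s: 15.5
tcp_pos: [0.5192, 0.1001, 0.1988]
eef_rot: [180.0, -0.1, -136.1]
contact_force: [0.3, 0.5, -0.1]
gripper_width: 0.0878
gripper_force: 0.0
```

Request:
step_arm:
  xyz:
    - [-0.3097,0.7922,0]
    - [-0.3097,0.7922,0]
    - [-0.3097,0.7922,0]
    - [-0.3097,0.7922,0]
    - [-0.3097,0.7922,0]
    - [-0.3097,0.7922,0]
    - [-0.3097,0.7922,0.25]
    - [-0.3097,0.7922,0.25]
    - [-0.3097,0.7922,0.25]
    - [-0.3097,0.7922,0.25]
  yaw: [-0.1044,-0.1044,-0.1044,-0.1044,-0.1044,-0.1044,-0.1044,-0.1044,-0.1044,-0.1044]
  claw: [-1,-1,-1,-1,-1,-1,-1,-1,-1,-1]

```text
time_s: 16.33
tcp_pos: [0.4545, 0.2564, 0.1497]
eef_rot: [180.0, -0.1, -98.5]
contact_force: [0.5, 0.4, 0.3]
gripper_width: 0.0877
gripper_force: 0.0
```

Request:
step_arm:
  xyz:
    - [0,0,0.15]
    - [0,0,0.3]
    - [0,0,0.45]
    - [0,0,0.57]
    - [0,0,0.66]
    - [0,0,0.66]
    - [0,0,0.66]
    - [0,0,0.66]
    - [0,0,0.66]
    - [0,0,0.66]
    - [0,0,0.66]
  yaw: [0,0,0,0,0,0,0,0,0,0,0]
  claw: [-1,-1,-1,-1,-1,-1,1,1,1,1,1]
  grip_force: 40

```text
time_s: 17.25
tcp_pos: [0.455, 0.258, 0.0193]
eef_rot: [-179.9, 0.1, -98.4]
contact_force: [-0.9, 0.2, 8.0]
gripper_width: 0.0677
gripper_force: 40.0
```

Request:
step_arm:
  xyz:
    - [0,0,-0.1]
    - [0,0,-0.25]
    - [0,0,-0.45]
    - [0,0,-0.65]
    - [0,0,-0.8]
    - [0,0,-0.91]
    - [0,0,-0.91]
    - [0,0,-0.91]
  yaw: [0,0,0,0,0,0,0,0]
  claw: [1,1,1,1,1,1,1,1]

```text
time_s: 17.92
tcp_pos: [0.4544, 0.2576, 0.2014]
eef_rot: [-179.9, 0.2, -98.4]
contact_force: [-0.4, 0.5, -2.5]
gripper_width: 0.0677
gripper_force: 40.0
```

Request:
step_arm:
  xyz:
    - [0.1,-0.05,0]
    - [0.22,-0.105,0]
    - [0.35,-0.168,0]
    - [0.48,-0.23,0]
    - [0.6,-0.288,0]
    - [0.694,-0.332,0]
    - [0.694,-0.332,0]
    - [0.694,-0.332,0]
  yaw: [0.015,0.033,0.052,0.07,0.09,0.1044,0.1044,0.1044]
  claw: [1,1,1,1,1,1,1,1]

```text
time_s: 18.58
tcp_pos: [0.4989, 0.1088, 0.1982]
eef_rot: [179.9, -0.1, -136.1]
contact_force: [-0.9, 0.2, -2.0]
gripper_width: 0.0679
gripper_force: 40.0
```

Request:
step_arm:
  xyz:
    - [0.06,-0.12,0]
    - [0.125,-0.26,0]
    - [0.2,-0.42,0]
    - [0.27,-0.57,0]
    - [0.335,-0.71,0]
    - [0.3785,-0.8022,0]
    - [0.3785,-0.8022,0]
    - [0.3785,-0.8022,0]
    - [0.3785,-0.8022,0]
  yaw: [0.015,0.033,0.052,0.07,0.09,0.1039,0.1039,0.1039,0.1039]
  claw: [1,1,1,1,1,1,1,1,1]

```text
time_s: 19.33
tcp_pos: [0.5561, -0.0572, 0.1988]
eef_rot: [180.0, -0.1, -173.3]
contact_force: [0.3, -0.3, -1.9]
gripper_width: 0.0677
gripper_force: 40.0
```

Request:
step_arm:
  xyz:
    - [0,0,0.1]
    - [0,0,0.2]
    - [0,0,0.3]
    - [0,0,0.36]
    - [0,0,0.39]
    - [0,0,0.41]
    - [0,0,0.43]
    - [0,0,0.45]
    - [0,0,0.47]
    - [0,0,0.485]
    - [0,0,0.485]
  yaw: [0,0,0,0,0,0,0,0,0,0,0]
  claw: [1,1,1,1,1,1,1,1,1,1,1]

```text
time_s: 20.25
tcp_pos: [0.5564, -0.0578, 0.1022]
eef_rot: [180.0, -0.0, -173.4]
contact_force: [-0.5, -0.3, -2.1]
gripper_width: 0.0675
gripper_force: 40.0
```

Request:
step_arm:
  xyz:
    - [0,0,0]
    - [0,0,0]
    - [0,0,0]
    - [0,0,-0.03]
    - [0,0,-0.1]
    - [0,0,-0.25]
    - [0,0,-0.45]
    - [0,0,-0.485]
    - [0,0,-0.485]
    - [0,0,-0.485]
  yaw: [0,0,0,0,0,0,0,0,0,0]
  claw: [-0.65,-0.65,-0.65,-0.65,-0.65,-0.65,-0.65,-0.65,-0.65,-0.65]

```text
time_s: 21.08
tcp_pos: [0.557, -0.0577, 0.2009]
eef_rot: [180.0, 0.1, -173.4]
contact_force: [-0.4, 0.7, -0.2]
gripper_width: 0.0726
gripper_force: 0.0
```

```bash
python3 - <<'E'
from h import *
for k in range(2):
    _,d=cap('scene','s6');W=cloud('scene',d)
print('placed',blob(W,(.557,-.058),.107,.006,.04),blob(W,(.557,-.058),.08,.005,.06))
print('collar',blob(W,(.613,.123),.026,.006,.06))
print(status.get_state()['tcp_pos'])
setc(.557,-.058,.2,-173.4)
go(.61,.10,.2,-173.4);setc(.61,.10,.2,-173.4);go(.613,.123,.018,-173.4)
E
```

```text
placed [ 5.594e-01 -5.840e-02  3.290e-02  5.729e-01 -6.060e-02  1.059e-01
  1.880e+02] [ 5.558e-01 -4.430e-02  4.640e-02  5.689e-01 -7.240e-02  7.960e-02
  4.500e+01]
collar [6.148e-01 1.223e-01 2.600e-02 6.218e-01 1.213e-01 2.600e-02 9.600e+01]
[ 0.55609234 -0.05788885  0.19909309]
xyz [np.float64(-0.354), np.float64(0.7543), -0.0] yaw -0.0 rows>= 4.0
xyz [np.float64(-0.0281), np.float64(0.1125), 0.91] yaw -0.0 rows>= 4.4
```

Request:
step_arm:
  xyz:
    - [-0.354,0.7543,0]
    - [-0.354,0.7543,0]
    - [-0.354,0.7543,0]
    - [-0.354,0.7543,0]
    - [-0.367,0.877,0]
    - [-0.382,0.877,0]
    - [-0.382,0.877,0.2]
    - [-0.382,0.877,0.4]
    - [-0.382,0.877,0.6]
    - [-0.382,0.877,0.6]
    - [-0.382,0.877,0.6]
  yaw: [0,0,0,0,0,0,0,0,0,0,0]
  claw: [-0.6,-0.6,-0.6,-0.6,-0.6,-0.6,-0.6,-0.6,-0.6,-0.6,-0.6]

```text
time_s: 22.1
tcp_pos: [0.6107, 0.124, 0.0773]
eef_rot: [-179.8, -0.3, -173.4]
contact_force: [0.3, 0.4, 1.7]
gripper_width: 0.0701
gripper_force: 0.0
```

Request:
step_arm:
  xyz:
    - [0,0,0.08]
    - [0,0,0.16]
    - [0,0,0.24]
    - [0,0,0.31]
    - [0,0,0.31]
    - [0,0,0.31]
    - [0,0,0.31]
    - [0,0,0.31]
    - [0,0,0.31]
    - [0,0,0.31]
  yaw: [0,0,0,0,0,0,0,0,0,0]
  claw: [-0.6,-0.6,-0.6,-0.6,-0.6,1,1,1,1,1]
  grip_force: 40

```text
time_s: 22.93
tcp_pos: [0.6134, 0.1256, 0.0194]
eef_rot: [180.0, 0.1, -173.4]
contact_force: [-0.3, 0.3, 6.7]
gripper_width: 0.0502
gripper_force: 40.0
```

```bash
python3 - <<'E'
from h import *
setc(.6127,.125,.2,-173.4);go(.59,-.02,.2,-173.4);setc(.59,-.02,.2,-173.4);go(.5675,-.1572,.2,-173.4)
E
```

```text
xyz [np.float64(0.1961), np.float64(-0.7071), -0.0] yaw -0.0 rows>= 3.5
xyz [np.float64(0.1906), np.float64(-0.6685), -0.0] yaw -0.0 rows>= 3.3
```

Request:
step_arm:
  xyz:
    - [0,0,-0.1]
    - [0,0,-0.25]
    - [0,0,-0.45]
    - [0,0,-0.65]
    - [0,0,-0.8]
    - [0,0,-0.91]
    - [0,0,-0.91]
    - [0,0,-0.91]
  yaw: [0,0,0,0,0,0,0,0]
  claw: [1,1,1,1,1,1,1,1]

```text
time_s: 23.6
tcp_pos: [0.6128, 0.1255, 0.2017]
eef_rot: [179.9, 0.2, -173.4]
contact_force: [-0.2, -0.5, -1.5]
gripper_width: 0.05
gripper_force: 40.0
```

Request:
step_arm:
  xyz:
    - [0.08,-0.1,0]
    - [0.14,-0.25,0]
    - [0.196,-0.42,0]
    - [0.196,-0.58,0]
    - [0.196,-0.707,0]
    - [0.196,-0.707,0]
    - [0.196,-0.707,0]
  yaw: [0,0,0,0,0,0,0]
  claw: [1,1,1,1,1,1,1]

```text
time_s: 24.18
tcp_pos: [0.5888, -0.0213, 0.1982]
eef_rot: [-180.0, -0.1, -173.5]
contact_force: [-0.2, 0.7, -1.2]
gripper_width: 0.0501
gripper_force: 40.0
```

Request:
step_arm:
  xyz:
    - [0.04,-0.12,0]
    - [0.08,-0.27,0]
    - [0.12,-0.42,0]
    - [0.16,-0.56,0]
    - [0.1906,-0.6685,0]
    - [0.1906,-0.6685,0]
    - [0.1906,-0.6685,0]
    - [0.1906,-0.6685,0]
  yaw: [0,0,0,0,0,0,0,0]
  claw: [1,1,1,1,1,1,1,1]

```text
time_s: 24.85
tcp_pos: [0.567, -0.1563, 0.1989]
eef_rot: [180.0, -0.1, -173.4]
contact_force: [0.7, -0.3, -1.7]
gripper_width: 0.05
gripper_force: 40.0
```

Request:
step_arm:
  xyz:
    - [0,0,0.1]
    - [0,0,0.2]
    - [0,0,0.3]
    - [0,0,0.36]
    - [0,0,0.39]
    - [0,0,0.41]
    - [0,0,0.43]
    - [0,0,0.45]
    - [0,0,0.45]
  yaw: [0,0,0,0,0,0,0,0,0]
  claw: [1,1,1,1,1,1,1,1,1]

```text
time_s: 25.6
tcp_pos: [0.5672, -0.1567, 0.1094]
eef_rot: [180.0, 0.0, -173.4]
contact_force: [-0.6, -0.1, -0.6]
gripper_width: 0.0499
gripper_force: 40.0
```

Request:
step_arm:
  xyz:
    - [0,0,0.03]
    - [0,0,0.06]
    - [0,0,0.09]
    - [0,0,0.12]
    - [0,0,0.15]
    - [0,0,0.165]
    - [0,0,0.165]
    - [0,0,0.165]
    - [0,0,0.165]
    - [0,0,0.165]
  yaw: [0,0,0,0,0,0,0,0,0,0]
  claw: [1,1,1,1,1,1,1,-0.27,-0.27,-0.27]

```text
time_s: 26.43
tcp_pos: [0.5676, -0.157, 0.077]
eef_rot: [-180.0, 0.0, -173.4]
contact_force: [0.0, -0.5, 0.9]
gripper_width: 0.0551
gripper_force: 0.0
```

Request:
step_arm:
  xyz:
    - [0,0,-0.05]
    - [0,0,-0.2]
    - [0,0,-0.4]
    - [0,0,-0.615]
    - [0,0.2,-0.8]
    - [0,0.45,-0.9]
    - [0,0.6,-0.9]
    - [0,0.6,-0.9]
    - [0,0.6,-0.9]
  yaw: [0,0,0,0,0,0,0,0,0]
  claw: [-0.27,-0.27,-0.27,-0.27,-0.27,-0.27,-0.27,-0.27,-0.27]

```text
time_s: 27.18
tcp_pos: [0.5536, -0.0351, 0.2593]
eef_rot: [180.0, 0.2, -173.2]
contact_force: [0.2, -1.2, 0.0]
gripper_width: 0.0557
gripper_force: 0.0
```

```bash
python3 - <<'E'
from h import *
p,d=cap('scene','s7');W=cloud('scene',d)
print('wide',blob(W,(.559,-.058),.107,.006,.04),'narrow',blob(W,(.57,-.157),.081,.006,.035))
s=status.get_state();print(s['tcp_pos'],s['time_s'])
cv2.imwrite('pics/c7.png',cv2.resize(p[120:340,170:400],None,fx=2.5,fy=2.5,interpolation=cv2.INTER_CUBIC))
# lid knob: black points near expected
v=p.max(2);m=(v<60)&(W[...,2]>.27)&(W[...,2]<.33)&(W[...,0]>.6)&(W[...,0]<.75)
print(np.c_[W[m]][::3].round(3))
E
```

```text
wide [ 5.578e-01 -5.790e-02  3.390e-02  5.588e-01 -5.860e-02  1.057e-01
  3.690e+02] narrow [ 5.687e-01 -1.566e-01  2.540e-02  5.704e-01 -1.585e-01  8.060e-02
  2.350e+02]
[ 0.55346004 -0.03636701  0.25830692] 27.2333
[]
```

View pics/c7.png

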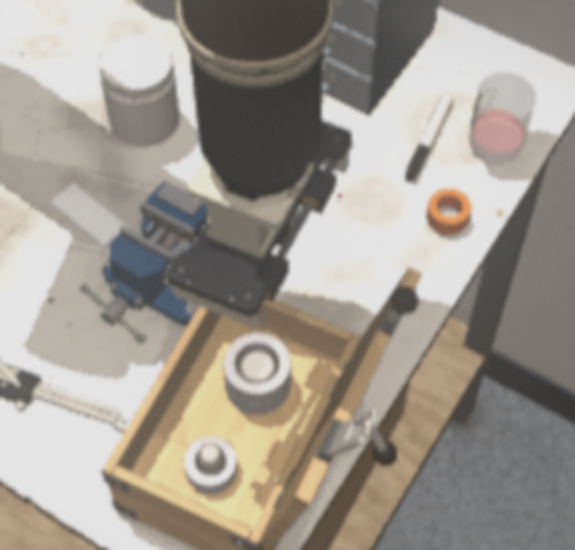

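The view shows two wide collars stacked on the thick spindle at (258,370), one narrow on the thin spindle at (210,463), and none left on the worktop. The beaker is upright at (500,118). Now I'll regrip the lid knob where I left it.

```bash
python3 - <<'E'
from h import *
setc(.5537,-.038,.257,-173.4);go(.6765,-.0277,.36,-173.4)
setc(.6765,-.0277,.36,-173.4);go(.6765,-.0277,.299,-173.4)
# reverse arc rows in shares relative to phi0 (deg)
def arc(p0,p1,n):
    P=lambda p:np.array([-(196-196.1*np.cos(np.radians(p+2.05))),0,-(196.1*np.sin(np.radians(p+2.05))-7)])/200
    print([[round(float(x),3) for x in P(p)-P(p0)] for p in np.linspace(p0,p1,n+1)[1:]])
arc(100,50,13);arc(50,0,16)
E
```

```text
xyz [np.float64(-0.6159), np.float64(-0.0194), -0.515] yaw -0.0 rows>= 3.9
xyz [np.float64(0.0), np.float64(0.0), 0.305] yaw -0.0 rows>= 1.5
[[0.065, 0.0, -0.012], [0.13, 0.0, -0.019], [0.196, 0.0, -0.022], [0.262, 0.0, -0.02], [0.327, 0.0, -0.014], [0.392, 0.0, -0.004], [0.456, 0.0, 0.011], [0.519, 0.0, 0.03], [0.581, 0.0, 0.053], [0.641, 0.0, 0.081], [0.699, 0.0, 0.112], [0.754, 0.0, 0.147], [0.808, 0.0, 0.186]]
[[0.041, 0.0, 0.034], [0.081, 0.0, 0.07], [0.118, 0.0, 0.109], [0.153, 0.0, 0.149], [0.186, 0.0, 0.191], [0.217, 0.0, 0.235], [0.245, 0.0, 0.28], [0.27, 0.0, 0.327], [0.293, 0.0, 0.376], [0.314, 0.0, 0.425], [0.331, 0.0, 0.475], [0.346, 0.0, 0.527], [0.358, 0.0, 0.579], [0.367, 0.0, 0.632], [0.374, 0.0, 0.685], [0.377, 0.0, 0.738]]
```

Request:
step_arm:
  xyz:
    - [0,0,-0.2]
    - [0,0,-0.4]
    - [-0.1,-0.005,-0.515]
    - [-0.3,-0.01,-0.515]
    - [-0.5,-0.015,-0.515]
    - [-0.616,-0.019,-0.515]
    - [-0.616,-0.019,-0.515]
    - [-0.616,-0.019,-0.515]
    - [-0.616,-0.019,-0.515]
    - [-0.616,-0.019,-0.35]
    - [-0.616,-0.019,-0.21]
    - [-0.616,-0.019,-0.21]
    - [-0.616,-0.019,-0.21]
    - [-0.616,-0.019,-0.21]
    - [-0.616,-0.019,-0.21]
    - [-0.616,-0.019,-0.21]
    - [-0.616,-0.019,-0.21]
  yaw: [0,0,0,0,0,0,0,0,0,0,0,0,0,0,0,0,0]
  claw: [0,0,0,0,0,0,0,0,0,0,0,0,1,1,1,1,1]
  grip_force: 25

```text
time_s: 28.65
tcp_pos: [0.6769, -0.0273, 0.301]
eef_rot: [-180.0, 0.2, -173.4]
contact_force: [-0.4, 0.7, 6.2]
gripper_width: 0.0224
gripper_force: 25.0
```

Request:
step_arm:
  xyz:
    - [0.03,0,-0.006]
    - [0.065,0,-0.012]
    - [0.13,0,-0.019]
    - [0.196,0,-0.022]
    - [0.262,0,-0.02]
    - [0.327,0,-0.014]
    - [0.392,0,-0.004]
    - [0.456,0,0.011]
    - [0.519,0,0.03]
    - [0.581,0,0.053]
    - [0.641,0,0.081]
    - [0.699,0,0.112]
    - [0.754,0,0.147]
    - [0.808,0,0.186]
    - [0.808,0,0.186]
  yaw: [0,0,0,0,0,0,0,0,0,0,0,0,0,0,0]
  claw: [1,1,1,1,1,1,1,1,1,1,1,1,1,1,1]

```text
time_s: 29.9
tcp_pos: [0.512, -0.0461, 0.2646]
eef_rot: [180.0, -0.0, -173.3]
contact_force: [-23.4, 6.4, 26.6]
gripper_width: 0.0187
gripper_force: 27.4
```

Request:
step_arm:
  xyz:
    - [0.041,0,0.034]
    - [0.081,0,0.07]
    - [0.118,0,0.109]
    - [0.153,0,0.149]
    - [0.186,0,0.191]
    - [0.217,0,0.235]
    - [0.245,0,0.28]
    - [0.27,0,0.327]
    - [0.293,0,0.376]
    - [0.314,0,0.425]
    - [0.331,0,0.475]
    - [0.346,0,0.527]
    - [0.358,0,0.579]
    - [0.367,0,0.632]
    - [0.374,0,0.685]
    - [0.377,0,0.72]
    - [0.377,0,0.738]
    - [0.377,0,0.742]
    - [0.377,0,0.742]
  yaw: [0,0,0,0,0,0,0,0,0,0,0,0,0,0,0,0,0,0,0]
  claw: [1,1,1,1,1,1,1,1,1,1,1,1,1,1,1,1,1,1,1]

```text
time_s: 31.48
tcp_pos: [0.4257, -0.0562, 0.1074]
eef_rot: [179.9, -1.6, -173.7]
contact_force: [-37.0, 14.4, -1.1]
gripper_width: 0.0173
gripper_force: 30.3
```

Forces are high and the grip width has dropped, so I'll look before moving on.

```bash
python3 - <<'E'
from h import *
p,d=cap('scene','s8');q,e=cap('top','t8')
s=status.get_state();print({k:np.round(s[k],3) for k in('tcp_pos','eef_rot','contact_force','moment','gripper_width','gripper_force','joints')})
W=cloud('scene',d);m=(W[...,0]>.47)&(W[...,0]<.65)&(W[...,1]>-.21)&(W[...,1]<0)
L=W[m]; L=L[np.isfinite(L[:,2])&(L[:,2]>.1)&(L[:,2]<.2)];A=np.c_[L[:,:2]-[.56,-.1],np.ones(len(L))];r=np.linalg.lstsq(A,L[:,2],rcond=None)[0];print('lid plane',r)
p=p[190:340,180:330];cv2.imwrite('pics/c8.png',cv2.resize(np.hstack([p,q[140:290,300:450]]),None,fx=2.6,fy=2.6,interpolation=cv2.INTER_CUBIC))
E
```

```text
{'tcp_pos': array([ 0.426, -0.056,  0.107]), 'eef_rot': array([ 179.894,   -1.577, -173.698]), 'contact_force': array([-36.363,  14.008,  -1.606]), 'moment': array([ 4.831, 12.236,  0.219]), 'gripper_width': np.float64(0.017), 'gripper_force': np.float64(30.254), 'joints': array([  18.601,    6.217,  -38.137,   -0.599,  -47.166, -101.887])}
lid plane [-0.08045159 -0.01139866  0.12865937]
```

View pics/c8.png

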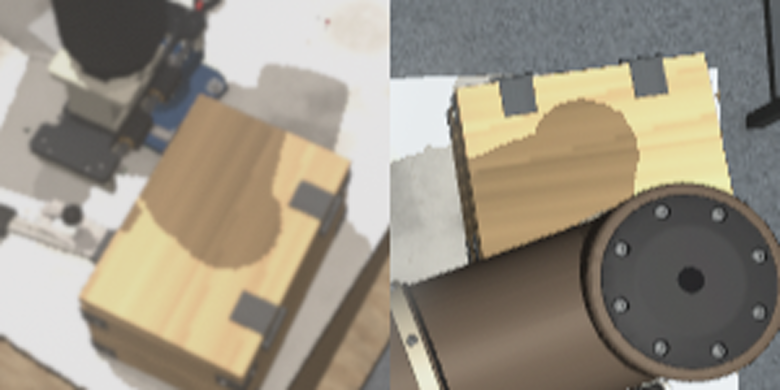

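The lid is nearly shut and the hasp knob is still up at (72,214) in the left panel. The tool sits about 15 mm ahead of its command, so the ball slipped in the pads. I'll relax the command to the measured pose and release.

Request:
step_arm:
  xyz:
    - [0.03,0,0]
    - [0.05,0,0]
    - [0.07,0,0.02]
    - [0.075,0,0.02]
    - [0.075,0,0.02]
    - [0.075,0,0.02]
    - [0.075,0,0.02]
    - [0.075,0,0.02]
  yaw: [0,0,0,0,0,0,0,0]
  claw: [1,1,1,1,0,0,0,0]

```text
time_s: 32.25
tcp_pos: [0.4266, -0.0562, 0.1095]
eef_rot: [180.0, 0.1, -173.4]
contact_force: [0.8, -0.3, 0.2]
gripper_width: 0.0307
gripper_force: 0.0
```

Request:
step_arm:
  xyz:
    - [0,0,0]
    - [0,0,0]
    - [0,0,-0.15]
    - [0,0,-0.35]
    - [0,0,-0.55]
    - [0.1,0.5,-0.8]
    - [0.1,0.9,-0.8]
    - [0.1,0.9,-0.8]
    - [0.1,0.9,-0.8]
    - [0.1,0.9,-0.8]
    - [0.1,0.9,-0.8]
    - [0.1,0.9,-0.8]
  yaw: [0,0,0,0,0,0,0,0,0,0,0,0]
  claw: [0,0,0,0,0,0,0,0,0,0,0,0]

```text
time_s: 33.25
tcp_pos: [0.3852, 0.1215, 0.2694]
eef_rot: [180.0, 0.1, -173.2]
contact_force: [-0.4, -0.1, -0.5]
gripper_width: 0.0444
gripper_force: 0.0
```

```bash
python3 - <<'E'
from h import *
p,d=cap('scene','s9');q,e=cap('top','t9')
s=status.get_state();print({k:np.round(s[k],3) for k in('tcp_pos','contact_force')})
for n,D in(('scene',d),('top',e)):
    W=cloud(n,D);m=(W[...,0]>.49)&(W[...,0]<.63)&(W[...,1]>-.2)&(W[...,1]<-.01)
    L=W[m]; L=L[np.isfinite(L[:,2])&(L[:,2]>.1)&(L[:,2]<.16)];A=np.c_[L[:,:2]-[.56,-.1],np.ones(len(L))];r=np.linalg.lstsq(A,L[:,2],rcond=None)[0];print(n,'lid plane',r,len(L))
p=p[190:340,180:330];cv2.imwrite('pics/c9.png',cv2.resize(np.hstack([p,q[140:290,300:450]]),None,fx=2.6,fy=2.6,interpolation=cv2.INTER_CUBIC))
E
```

```text
{'tcp_pos': array([0.385, 0.12 , 0.269]), 'contact_force': array([ 0.044, -0.982,  0.408])}
scene lid plane [-0.05014499 -0.00536065  0.12835881] 4480
top lid plane [-0.05193889 -0.00590466  0.12970929] 4771
```

View pics/c9.png

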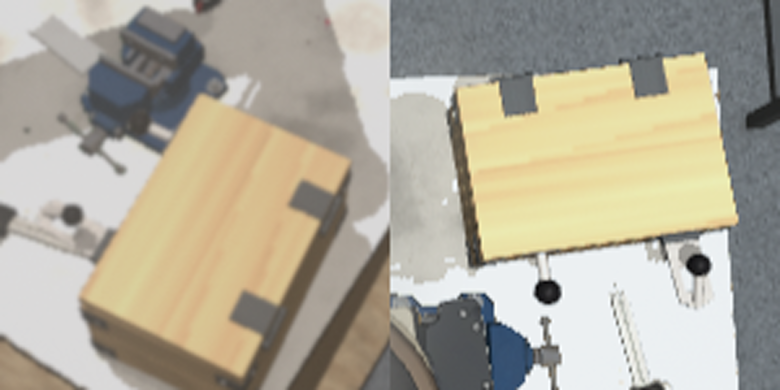

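The lid is still open by about 0.05 rad. The lid knob is at (547,291) and the hasp knob, still up, at (698,264). I'll press the lid's front down with closed fingers.

```bash
python3 - <<'E'
from h import *
setc(.3856,.1198,.2694,-173.4);go(.45,0,.2694,-173.4);setc(.45,0,.2694,-173.4);go(.5024,-.11,.17,-173.4)
E
```

```text
xyz [np.float64(-0.251), np.float64(-0.632), -0.0] yaw -0.0 rows>= 3.3
xyz [np.float64(-0.197), np.float64(-0.5765), 0.497] yaw -0.0 rows>= 3.8
```

Request:
step_arm:
  xyz:
    - [-0.251,-0.632,0]
    - [-0.251,-0.632,0]
    - [-0.251,-0.632,0]
    - [-0.251,-0.632,0]
    - [-0.251,-0.632,0]
    - [-0.251,-0.632,0]
  yaw: [0,0,0,0,0,0]
  claw: [1,1,1,1,1,1]

```text
time_s: 33.85
tcp_pos: [0.4495, -0.0016, 0.2683]
eef_rot: [-180.0, -0.1, -173.7]
contact_force: [-0.4, -0.3, 0.7]
gripper_width: 0.0096
gripper_force: 0.0
```

Request:
step_arm:
  xyz:
    - [-0.197,-0.5765,0]
    - [-0.197,-0.5765,0.1]
    - [-0.197,-0.5765,0.25]
    - [-0.197,-0.5765,0.4]
    - [-0.197,-0.5765,0.497]
    - [-0.197,-0.5765,0.497]
    - [-0.197,-0.5765,0.54]
    - [-0.197,-0.5765,0.57]
    - [-0.197,-0.5765,0.6]
    - [-0.197,-0.5765,0.63]
    - [-0.197,-0.5765,0.65]
    - [-0.197,-0.5765,0.66]
    - [-0.197,-0.5765,0.66]
  yaw: [0,0,0,0,0,0,0,0,0,0,0,0,0]
  claw: [1,1,1,1,1,1,1,1,1,1,1,1,1]

```text
time_s: 34.93
tcp_pos: [0.5023, -0.1092, 0.1382]
eef_rot: [180.0, 0.1, -173.3]
contact_force: [-3.5, 3.5, 9.4]
gripper_width: 0.0003
gripper_force: 5.0
```

Request:
step_arm:
  xyz:
    - [0,0,0.005]
    - [0,0,0.01]
    - [0,0,0.015]
    - [0,0,0.015]
    - [0,0,0.015]
  yaw: [0,0,0,0,0]
  claw: [1,1,1,1,1]

```text
time_s: 35.35
tcp_pos: [0.5024, -0.1093, 0.1379]
eef_rot: [-180.0, 0.1, -173.3]
contact_force: [-14.9, 7.9, 35.8]
gripper_width: 0.0004
gripper_force: 18.0
```

Request:
step_arm:
  xyz:
    - [0,0,-0.1]
    - [0,0,-0.3]
    - [0,0,-0.5]
    - [0,0,-0.5]
    - [0,0,-0.5]
  yaw: [0,0,0,0,0]
  claw: [0,0,0,0,0]

```text
time_s: 35.77
tcp_pos: [0.5036, -0.1094, 0.237]
eef_rot: [-180.0, 0.4, -173.4]
contact_force: [-0.2, 0.7, -1.1]
gripper_width: 0.0279
gripper_force: 0.0
```

```bash
python3 - <<'E'
from h import *
W=cloud('top',np.load('pics/t9_d.npy'));q=cv2.imread('pics/t9.png')
m=np.zeros(W.shape[:2],bool);m[230:252,408:430]=1;m&=(q.max(2)<60)&(W[...,2]>.1)
print(W[m][::4].round(4), W[m].max(0).round(4),W[m].min(0).round(4),m.sum())
_,d=cap('scene','s10');W=cloud('scene',d);m=(W[...,0]>.49)&(W[...,0]<.63)&(W[...,1]>-.2)&(W[...,1]<-.01)
L=W[m]; L=L[np.isfinite(L[:,2])&(L[:,2]>.1)&(L[:,2]<.16)];A=np.c_[L[:,:2]-[.56,-.1],np.ones(len(L))];print(np.linalg.lstsq(A,L[:,2],rcond=None)[0],len(L))
E
```

```text
[[ 0.4658 -0.1732  0.1716]
 [ 0.4637 -0.1709  0.1713]
 [ 0.4633 -0.1786  0.1745]
 [ 0.4613 -0.1719  0.1746]
 [ 0.4611 -0.1808  0.174 ]
 [ 0.4592 -0.1699  0.1737]
 [ 0.4588 -0.1775  0.177 ]
 [ 0.4571 -0.1682  0.1718]
 [ 0.4567 -0.1757  0.1755]
 [ 0.4549 -0.1677  0.173 ]
 [ 0.4546 -0.1755  0.1756]
 [ 0.4526 -0.1693  0.1744]
 [ 0.4524 -0.1781  0.1739]
 [ 0.4502 -0.1756  0.1745]] [ 0.4658 -0.1672  0.1776] [ 0.4502 -0.1831  0.1645] 53
[0.00302189 0.0007225  0.12390775] 4412
```

```bash
python3 - <<'E'
from h import *
setc(.5024,-.11,.2344,-173.4);go(.4565,-.1777,.2344,-173.4)
E
```

```text
xyz [np.float64(0.2669), np.float64(-0.3099), -0.0] yaw -0.0 rows>= 2.0
```

Request:
step_arm:
  xyz:
    - [0.267,-0.31,0]
    - [0.267,-0.31,0]
    - [0.267,-0.31,0]
    - [0.267,-0.31,0]
    - [0.267,-0.31,0.15]
    - [0.267,-0.31,0.3]
    - [0.267,-0.31,0.401]
    - [0.267,-0.31,0.401]
    - [0.267,-0.31,0.401]
    - [0.267,-0.31,0.401]
    - [0.267,-0.31,0.401]
    - [0.267,-0.31,0.401]
    - [0.267,-0.31,0.401]
  yaw: [0,0,0,0,0,0,0,0,0,0,0,0,0]
  claw: [0,0,0,0,0,0,0,0,1,1,1,1,1]
  grip_force: 15

```text
time_s: 36.9
tcp_pos: [0.4567, -0.177, 0.1547]
eef_rot: [180.0, 0.1, -173.4]
contact_force: [-1.5, 2.5, 1.7]
gripper_width: 0.0185
gripper_force: 15.0
```

Request:
step_arm:
  xyz:
    - [0.023,0,0.019]
    - [0.046,0,0.041]
    - [0.064,0,0.066]
    - [0.08,0,0.093]
    - [0.091,0,0.122]
    - [0.0995,0,0.152]
    - [0.103,0,0.183]
    - [0.103,0,0.214]
    - [0.098,0,0.244]
    - [0.09,0,0.2745]
    - [0.078,0,0.303]
    - [0.062,0,0.33]
    - [0.043,0,0.3545]
    - [0.021,0,0.376]
    - [0.021,0,0.376]
    - [0.021,0,0.376]
  yaw: [0,0,0,0,0,0,0,0,0,0,0,0,0,0,0,0]
  claw: [1,1,1,1,1,1,1,1,1,1,1,1,1,1,1,1]

```text
time_s: 38.23
tcp_pos: [0.4516, -0.1777, 0.0779]
eef_rot: [180.0, -0.1, -173.4]
contact_force: [0.0, 4.7, 0.2]
gripper_width: 0.0184
gripper_force: 15.0
```

Request:
step_arm:
  xyz:
    - [-0.01,0,0.005]
    - [-0.01,0,0.005]
    - [0,0,0]
    - [0,0,0]
    - [0,0,0]
    - [0,0,0]
    - [0,0,-0.2]
    - [0,0,-0.4]
    - [0,0,-0.6]
    - [0,0,-0.8]
    - [0,-0.5,-0.9]
    - [0,-0.9,-0.9]
    - [0,-0.9,-0.9]
    - [0,-0.9,-0.9]
    - [0,-0.9,-0.9]
  yaw: [0,0,0,0,0,0,0,0,0,0,0,0,0,0,0]
  claw: [1,1,1,0,0,0,0,0,0,0,0,0,0,0,0]

```text
time_s: 39.48
tcp_pos: [0.4728, -0.3612, 0.2583]
eef_rot: [-179.9, -0.0, -173.5]
contact_force: [1.7, -0.0, -0.6]
gripper_width: 0.0436
gripper_force: 0.0
```

```bash
python3 - <<'E'
from h import *
p,d=cap('scene','s11');q,e=cap('top','t11')
s=status.get_state();print({k:np.round(s[k],3) for k in('tcp_pos','contact_force','time_s')})
for n,D in(('scene',d),('top',e)):
    W=cloud(n,D);m=(W[...,0]>.49)&(W[...,0]<.63)&(W[...,1]>-.2)&(W[...,1]<-.01)
    L=W[m]; L=L[np.isfinite(L[:,2])&(L[:,2]>.1)&(L[:,2]<.16)];A=np.c_[L[:,:2]-[.56,-.1],np.ones(len(L))];print(n,np.linalg.lstsq(A,L[:,2],rcond=None)[0],len(L))
k=(np.abs(W[...,0]-.452)<.02)&(np.abs(W[...,1]+.177)<.018)&(q.max(2)<60);print('haspk',k.sum(),W[k].max(0) if k.any() else '',W[k].mean(0) if k.any() else '')
cv2.imwrite('pics/c11.png',cv2.resize(np.hstack([p[140:340,180:400],q[140:340,280:450]]),None,fx=2,fy=2,interpolation=cv2.INTER_CUBIC))
E
```

```text
{'tcp_pos': array([ 0.472, -0.36 ,  0.258]), 'contact_force': array([-0.332, -0.103, -0.611]), 'time_s': np.float64(39.583)}
scene [0.00343016 0.00094334 0.12392035] 4400
top [2.97032996e-03 1.06080007e-04 1.25392049e-01] 4763
haspk 44 [ 0.46112933 -0.16810193  0.09485165] [ 0.45296913 -0.17560336  0.08921332]
```

View pics/c11.png

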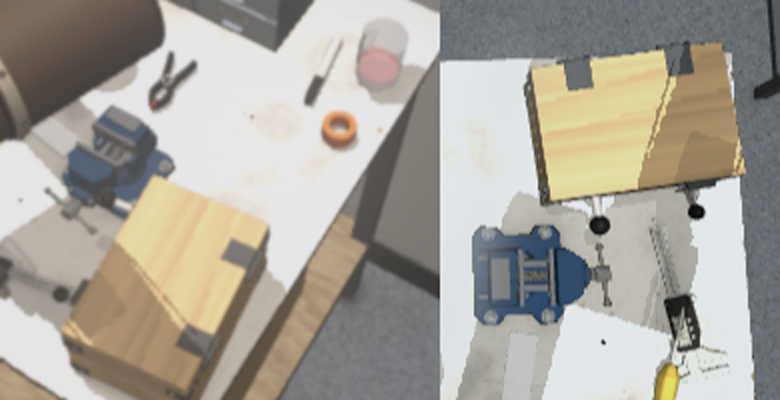

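The lid is shut and flat (slope about 0.003). The hasp knob at (697,212) is back at its starting height, the beaker is upright at (380,52), and the gripper is clear.

```bash
python3 -c "
from plant import job
print(job.close_job())"
```

```text
the job is handed in; nothing more can be done
None
```

I put all three collars away in the chest (two wide on the thick spindle, one narrow on the thin), shut the lid, set the hasp back over its staple, left the beaker standing, and handed the job in at about 40 s; no verdict came back, and while closing, the lid knob slipped in the grip with about 40 N on the wrist, so I finished by pressing the lid shut at about 36 N.

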